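Pack a takeaway box of boiled eggs at the breakfast buffet

ROBOT

A 6-joint arm with a two-finger parallel gripper is mounted at the origin on the work surface. World frame = base frame: x ahead of the robot, y to its left, z up, the work surface at z = 0. Lengths are in m, angles in rad, forces in N, time in s.
With the tool pointing down it reaches from about 0.25 to 0.775 m from the base axis. Payload 8.9 kg.
Tool frame: the origin (TCP) lies between the finger pads; the fingertips stand 14 mm ahead of it and the grasp point (between the pads) lies 5 mm behind it (ctrl.tips_ahead is the distance from the TCP to the fingertips, in m); z points along the fingers, y is the line along which they close (so a half turn about z gives the same grasp; the last joint's range is limited). The gripper opens to 85 mm and grips with 20 to 120 N. Pads are 22 mm wide; open, the fingers measure 114 mm over their backs; the gripper's body (76 mm by 85 mm) begins 54 mm behind the grasp point. The pads swing forward as they close: fully open they stand 13 mm farther back than shut.
Start: joints at [1.054, 0.291, -0.153, 1.127, 0, 1.431], TCP at [0.194, 0.488, 0.245] pointing down, gripper open.
Joint ranges: [-2.52, 2.52], [-0.91, 1.74], [-1.3, 1.37], [-1.96, 2.02], [-1.52, 1.47], [-3.14, 3.14]. Speed limits (rad/s): [2.22, 2.22, 2.79, 3.14, 3.14, 3.14].

INTERFACE

Orientations are given as a rotation vector (axis times angle).
In Python, from bench import sense, optics, sign_off, ctrl gives the robot as it stands.
- The arm moves only by the tool step_arm, never from a script. Its argument "commands" is a list of rows, each a list of 7 numbers: the turn, a rotation vector about the tool's x, y, z normalised to -1 to 1, where 1 is 0.12 rad, then the shift along the tool's x, y, z normalised to -1 to 1, where 1 is 2 cm, then the gripper's target within -1 to 1 (fully open at 1, half-way at 0, shut at -1). In form: [[ax, ay, az, x, y, z, claw], ...]. A call has 1 to 12 rows; each row shifts and turns the commanded pose from where the row before left it, along the tool's axes as they then stand; what a row does not reach is not made up. A row lasts 1/8 s, in which the tool goes at most 62.5 mm and 10.7 degrees, less where a joint would pass 70% of its speed; a pose out of reach is approached as far as the arm can. A call with a number of a shift or a turn outside -1 to 1 is refused whole. A call with a gripper value outside its range is refused whole. The fingers move at their own pace and stop on an object; "grip_force" is the grip in N (left out, the last holds). Time passes only in rows, so rows that do not move let the fingers close. It gives the time, the measured TCP pose, the force, the opening and the grip force at its end, in the units of the state.
- sense(): the state, without advancing time (a new reading comes with each control period).
- optics.camera(name): name is "scene" or "top"; returns a dict with "frame" (400x640x3 uint8, red, green, blue), "intrinsics" (3x3 intrinsics, pixels), "origin" and "orientation" of the camera in the world. Camera axes: x right, y down, z forward; pixel columns grow to the right and rows downward; lengths in m; the calibration is good to about 2 mm. A picture is of the moment at which its call begins. There is no depth.
- sign_off(): hands the job in; it is judged then, once.
The state is a dict: "clock": time; "joint_positions": joint angles; "qd": joint speeds; "joint_torque": joint torques, N m; "position": TCP position; "tool_rot": TCP orientation; "wrist_force": force on the tool from outside, world axes, zero at the start; "ft_torque": the same for the moment, N m; "opening": finger opening in m; "finger_force": force on a finger pad.
Only numpy, scipy, OpenCV 4.12 (cv2) and the standard library are available. Lean on these libraries where they do the work, as an engineer would, in place of code of your own. Each camera call takes 0.05 s, during which the arm holds its last target. There are 200 camera calls.

TASK

The next takeaway order is boiled eggs. First turn the stiff card of the blue order binder across its rings to the other side so that it lies flat with its green egg face up. Then gently set every egg from the wooden tray into a pocket of its own in the carton, and only then close the carton, folding the white-edged flap down flat first and the red-edged flap down flat over it; leave the jam jars and the mug where they are.

Things in the scene. Friction and masses are not known exactly. Their poses are not given: they have to be found in the camera images.
- binder: Open blue ring binder lying flat, fixed, 190 mm along its own x (the spine) and 184 mm wide along its own y, paper stacks 18 mm high on both sides of the spine. Origin under the middle of the spine, on the counter.
- binder_rings (a point): Centre of the binder's rings, 20.5 mm above the counter: the card's hinge axis passes through it along the binder's own x.
- leaf (a joint): Turn of the stiff card on the rings: 0 = flat on the binder's -y side (orange pastry face up), 1.57 = upright, 3.14 = flat on the +y side (green egg face up). Starts at 0 to 0.15. Moves easily (60 g, light friction), falls slowly to the side it leans to. The card is 150 mm along the spine, 4 mm thick, and reaches 88 mm from the hinge axis.
- leaf_tab (a point): Grip point in the red tab on the middle of the card's free edge, 105 mm from the hinge axis. The tab is 28 mm wide along the spine, 7 mm thick, lies in the plane of the card and sticks out from 88 to 120 mm from the hinge axis, past the paper stacks, 17 mm clear of the counter when flat. Pinched by its two sides (fingers closing along the spine) it can pivot between the fingers while the card turns.
- tray: Fixed wooden tray with a thick blue cloth that damps rolling, 266 mm along its own x by 258 mm along its own y, floor 4 mm and 8 mm thick rim 26 mm above the counter. Origin under its middle, on the counter. The eggs start in it.
- carton: Open cardboard carton, fixed, 252 mm along its own x, 132 mm along its own y, walls 4 mm thick and 70 mm high. Origin under its middle, on the counter. A grey pulp insert has a row of four pockets along x in its middle; its top is 20 mm above the counter at the pockets and slopes up by 9 degrees to 27 mm at the long walls, 62 mm either side of the row, so stray eggs tend to roll back to the row.
- inner_flap (a joint): White-edged top flap, hinged on the carton's +y long wall: 0 = folded flat over the carton, 1.57 = upright, up to 2.2 = leaning outwards. Stiff hinge, stays where it is left; about 0.5 N at its edge moves it. 250 mm along x, 80 mm wide, 3 mm thick. Starts open at 1.75 to 2.1. Must be closed first.
- inner_flap_hinge (a point): Middle of the inner flap's hinge line (along the carton's x), 71.5 mm above the counter.
- outer_flap (a joint): Red-edged top flap, hinged on the carton's -y long wall, otherwise like the inner flap: 0 = flat over the carton, lapping the inner flap by 28 mm; starts open at 1.75 to 2.1. Must be closed last.
- outer_flap_hinge (a point): Middle of the outer flap's hinge line (along the carton's x), 75 mm above the counter.
- pocket1 (a point): Pocket 1 of 4 along the carton's x (60 mm apart): where the middle of a lying egg seated in it comes, 35 mm above the counter. The pocket is an opening 44 mm along x by 32 mm along y, in which an egg sinks 7 mm; an egg lying along the row fits best beside its neighbours.
- pocket2 (a point): Pocket 2 of 4 along the carton's x (60 mm apart): where the middle of a lying egg seated in it comes, 35 mm above the counter. The pocket is an opening 44 mm along x by 32 mm along y, in which an egg sinks 7 mm; an egg lying along the row fits best beside its neighbours.
- pocket3 (a point): Pocket 3 of 4 along the carton's x (60 mm apart): where the middle of a lying egg seated in it comes, 35 mm above the counter. The pocket is an opening 44 mm along x by 32 mm along y, in which an egg sinks 7 mm; an egg lying along the row fits best beside its neighbours.
- pocket4 (a point): Pocket 4 of 4 along the carton's x (60 mm apart): where the middle of a lying egg seated in it comes, 35 mm above the counter. The pocket is an opening 44 mm along x by 32 mm along y, in which an egg sinks 7 mm; an egg lying along the row fits best beside its neighbours.
- egg1: Boiled egg, 54 mm long along its own x, 44 mm thick, 40 g, may be absent (None). Origin at its middle, 20 to 22 mm above what it lies on; it lies with its pointed (+x) end a little down. It lies on its side in the tray, turned any way. Fragile: it must not be pressed, dropped or knocked against the carton with 25 N or more, nor pinched with 60 N or more a finger.
- egg2: Boiled egg, 54 mm long along its own x, 44 mm thick, 40 g, may be absent (None). Origin at its middle, 20 to 22 mm above what it lies on; it lies with its pointed (+x) end a little down. It lies on its side in the tray, turned any way. Fragile: it must not be pressed, dropped or knocked against the carton with 25 N or more, nor pinched with 60 N or more a finger.
- egg3: Boiled egg, 54 mm long along its own x, 44 mm thick, 40 g, may be absent (None). Origin at its middle, 20 to 22 mm above what it lies on; it lies with its pointed (+x) end a little down. It lies on its side in the tray, turned any way. Fragile: it must not be pressed, dropped or knocked against the carton with 25 N or more, nor pinched with 60 N or more a finger.
- egg4: Boiled egg, 54 mm long along its own x, 44 mm thick, 40 g, may be absent (None). Origin at its middle, 20 to 22 mm above what it lies on; it lies with its pointed (+x) end a little down. It lies on its side in the tray, turned any way. Fragile: it must not be pressed, dropped or knocked against the carton with 25 N or more, nor pinched with 60 N or more a finger.
- jam_red: Red jam jar, 56 mm across, 70 mm tall, bystander; origin under its middle.
- jam_amber: Amber jam jar, 56 mm across, 70 mm tall, bystander; origin under its middle.
- mug: White mug, 76 mm across, 85 mm tall, bystander; origin under its middle.

How it is judged:
By the outcome, as a careful person would: the job done as asked, in the order asked, and still so for the second after the job is handed in, with the robot touching nothing.
Of egg1, egg2, egg3, egg4 only 3 to 4 are there at a start; the rules pass over those that are not, and their reading is None.
At some moment in a run one of egg1, egg2, egg3, egg4 may be knocked a few centimetres aside while the robot is not near it.
It also fails if it takes over 210 s, if anything falls off the work surface, if the arm or the gripper's body presses on something with over 40 N, if the wrist force passes 120 N, or if a joint passes its speed limit or range.

## Working session

There is one attempt and no reset: what is moved stays moved. The work goes in short steps, Python scripts to look and compute and a tool call to move; the robot and the scene stay as the last step left them, time stands still between calls to the robot, and variables do not carry over. Pictures are saved under pics/ and viewed, at most 14 in all, crops included, and the job is handed in when it is done.

Besides the shell and the picture viewer there is one more tool, called after ">>>" as name(argument=value, ...) on one line, values as JSON. step_arm: Moves the arm, as the interface text tells. Scaled input: -1 to 1 covers 2 cm each way for a shift and 0.12 rad each way for a turn. Its arguments: {"type":"object","properties":{"commands":{"type":"array"},"grip_force":{"type":"number"}},"required":["commands"]}

```bash
mkdir -p pics; ls
python3 - <<'E'
from bench import sense, optics, ctrl
import cv2, numpy as np
s=sense()
for k,v in s.items(): print(k,np.round(v,3))
print(ctrl.tips_ahead)
for n in("scene","top"):
    c=optics.camera(n); cv2.imwrite(f"pics/{n}0.png",c["frame"][:,:,::-1])
    print(n,c["intrinsics"],c["origin"],c["orientation"])
E
```

```text
pics
clock 0.0
joint_positions [ 1.054  0.291 -0.154  1.127  0.     1.432]
qd [ 0.002  0.     0.    -0.     0.001 -0.   ]
joint_torque [ 2.0000e-03 -5.3715e+01  3.3137e+01  1.6000e-02  0.0000e+00 -0.0000e+00]
position [0.193 0.488 0.245]
tool_rot [-5.900e-01 -3.085e+00  2.000e-03]
wrist_force [-0.784 -0.765 -0.607]
ft_torque [-0.058 -0.015 -0.029]
finger_force 0.0
opening 0.085
0.014
scene [[388.58617511   0.         318.67195339]
 [  0.         388.58617511 202.66527821]
 [  0.           0.           1.        ]] [1.22900835 0.58182537 0.79288089] [-1.00019148 -2.3715939   1.12552489]
top [[503.08490151   0.         315.13481765]
 [  0.         503.08490151 198.1127744 ]
 [  0.           0.           1.        ]] [ 0.38941168 -0.04118049  1.24580931] [-2.09689252  2.13149923 -0.17510074]
```

View pics/top0.png

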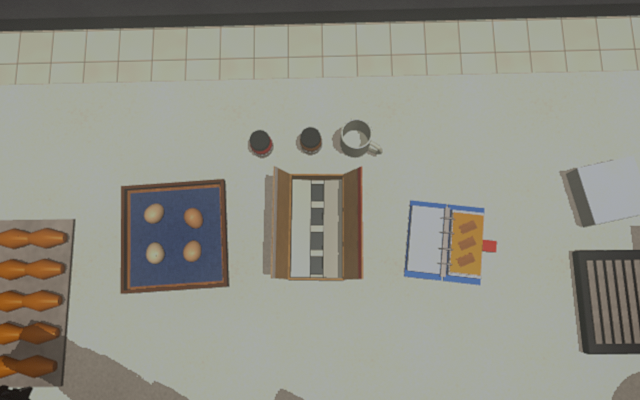

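View pics/scene0.png

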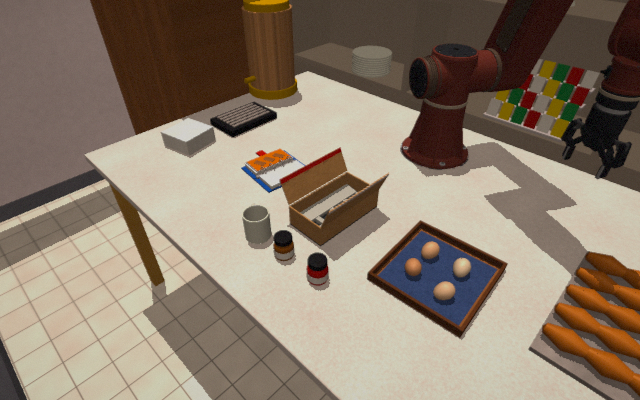

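Top view shows four eggs in the tray at about (153,213), (193,217), (155,253) and (192,251). The carton pockets run along column 317, with the white flap on the left and the red flap on the right. The card's red tab is at (489,246), and the jars and mug sit above the carton (the mug at about (356,138)). The scene view agrees.

```bash
cat > h.py <<'E'
from bench import sense, optics, ctrl
import cv2, numpy as np
from scipy.spatial.transform import Rotation as R
def ray(c,uv,z):
    d=R.from_rotvec(c["orientation"]).as_matrix()@np.linalg.solve(c["intrinsics"],[uv[0],uv[1],1.])
    o=np.array(c["origin"]); return o+d*(z-o[2])/d[2]
def px(c,p):
    q=c["intrinsics"]@(R.from_rotvec(c["orientation"]).as_matrix().T@(np.array(p)-c["origin"])); return q[:2]/q[2]
def blobs(m,amin):
    cs,_=cv2.findContours(m.astype(np.uint8),cv2.RETR_EXTERNAL,cv2.CHAIN_APPROX_NONE)
    return sorted([c for c in cs if cv2.contourArea(c)>amin],key=cv2.contourArea,reverse=True)
def hsv(c): return cv2.cvtColor(c["frame"],cv2.COLOR_RGB2HSV)
def mid(k):
    m=cv2.moments(k); return m["m10"]/m["m00"],m["m01"]/m["m00"]
def eggs(c,roi=(125,185,225,288),z=.026):
    """egg centres and long-axis yaw from the cloth-free blobs in the tray"""
    H=hsv(c); u0,v0,u1,v1=roi; m=np.zeros(H.shape[:2],bool)
    m[v0:v1,u0:u1]=(H[v0:v1,u0:u1,0]<30)&(H[v0:v1,u0:u1,2]>125)
    out=[]
    for k in blobs(m,80):
        e=cv2.fitEllipse(k); a=np.deg2rad(e[2]+90)
        p=ray(c,e[0],z); q=ray(c,(e[0][0]+10*np.cos(a),e[0][1]+10*np.sin(a)),z)-p
        out.append((p[:2].round(4),np.rad2deg(np.arctan2(q[1],q[0])).round(0),np.round(e[1],1),np.round(e[0],1)))
    return out
def tool(s=None):
    s=s or sense(); return np.array(s["position"]),R.from_rotvec(s["tool_rot"])
def to(p,s=None):
    """tool-frame shift in rows of 2cm to point p"""
    P,Q=tool(s); return (Q.inv().apply(np.array(p)-P)/.02).round(2)
E
python3 - <<'E'
from h import *
c=optics.camera("top"); H=hsv(c)
for e in eggs(c): print("egg",*e)
P,Q=tool(); print("toolaxes",Q.as_matrix().round(3).tolist())
# red tab
m=((H[...,0]<6)|(H[...,0]>174))&(H[...,1]>150)&(H[...,2]>120)
for k in blobs(m,20): print("red",mid(k),cv2.boundingRect(k),ray(c,mid(k),.0205).round(4),cv2.contourArea(k))
# orange card
m=np.zeros(H.shape[:2],bool); m[195:290,440:485]=((H[...,0]>8)&(H[...,0]<25)&(H[...,1]>140)&(H[...,2]>120))[195:290,440:485]
k=blobs(cv2.morphologyEx(m.astype(np.uint8),3,np.ones((9,9))),50)[0]; r=cv2.boxPoints(cv2.minAreaRect(k)); print("card",[ray(c,p,.022)[:2].round(4).tolist() for p in r])
# blue binder cover
m=np.zeros(H.shape[:2],bool); m[190:295,395:495]=((H[...,0]>100)&(H[...,0]<125)&(H[...,1]>120)&(H[...,2]>90))[190:295,395:495]
k=np.vstack(blobs(m,8)); r=cv2.boxPoints(cv2.minAreaRect(k)); print("binder",[ray(c,p,.002)[:2].round(4).tolist() for p in r])
# pockets
m=np.zeros(H.shape[:2],bool); m[175:280,308:328]=H[175:280,308:328,2]<95
for k in blobs(m,40): print("pocket",cv2.minAreaRect(k),ray(c,cv2.minAreaRect(k)[0],.02).round(4))
# carton white pulp
for v in (182,225,270): print([tuple(c["frame"][v,u]) for u in range(262,372,6)])
cv2.imwrite("pics/carton0.png",cv2.resize(c["frame"][155:295,250:500,::-1],None,fx=3,fy=3,interpolation=2))
E
```

```text
egg [0.4898 0.3769] -179.0 [15.6 19.4] [154.2 253.4]
egg [0.5885 0.3849] 139.0 [14.9 19.5] [152.7 213.3]
egg [0.4934 0.2856] 162.0 [14.9 19.3] [191.5 251.3]
egg [0.5774 0.2857] 27.0 [14.5 18.9] [192.5 217.1]
egg [0.6451 0.4489] 139.0 [52.7 66.7] [128.3 191.4]
toolaxes [[-0.929, 0.369, -0.0], [0.369, 0.929, -0.001], [0.0, -0.001, -1.0]]
red (488.9418803418803, 245.417094017094) (483, 241, 13, 10) [ 0.4964 -0.4355  0.0205] 97.5
card [[0.4337, -0.3372], [0.5775, -0.3557], [0.5713, -0.4294], [0.428, -0.4093]]
binder [[0.4249, -0.231], [0.6126, -0.2565], [0.5926, -0.4407], [0.4064, -0.4103]]
pocket ((317.0, 192.0), (16.0, 12.0), 90.0) [ 0.6359 -0.0218  0.02  ]
pocket ((316.0, 265.0), (16.0, 12.0), 90.0) [ 0.4559 -0.0167  0.02  ]
pocket ((317.0, 216.0), (16.0, 12.0), 90.0) [ 0.5756 -0.0209  0.02  ]
pocket ((316.5, 240.5), (17.0, 11.0), 90.0) [ 0.5152 -0.0188  0.02  ]
pocket ((317.5, 177.5), (3.0, 19.0), 90.0) [ 0.6729 -0.0236  0.02  ]
[(np.uint8(166), np.uint8(170), np.uint8(163)), (np.uint8(129), np.uint8(121), np.uint8(110)), (np.uint8(150), np.uint8(128), np.uint8(104)), (np.uint8(116),
[... 1778 characters left out ...]
p.uint8(67)), (np.uint8(115), np.uint8(92), np.uint8(67)), (np.uint8(167), np.uint8(171), np.uint8(168)), (np.uint8(165), np.uint8(168), np.uint8(163)), (np.uint8(165), np.uint8(168), np.uint8(162)), (np.uint8(90), np.uint8(92), np.uint8(87)), (np.uint8(96), np.uint8(98), np.uint8(93)), (np.uint8(87), np.uint8(89), np.uint8(84)), (np.uint8(159), np.uint8(155), np.uint8(140)), (np.uint8(160), np.uint8(157), np.uint8(142)), (np.uint8(114), np.uint8(113), np.uint8(101)), (np.uint8(102), np.uint8(84), np.uint8(63)), (np.uint8(103), np.uint8(86), np.uint8(65)), (np.uint8(98), np.uint8(70), np.uint8(58)), (np.uint8(166), np.uint8(171), np.uint8(161)), (np.uint8(166), np.uint8(170), np.uint8(156))]
```

View pics/carton0.png

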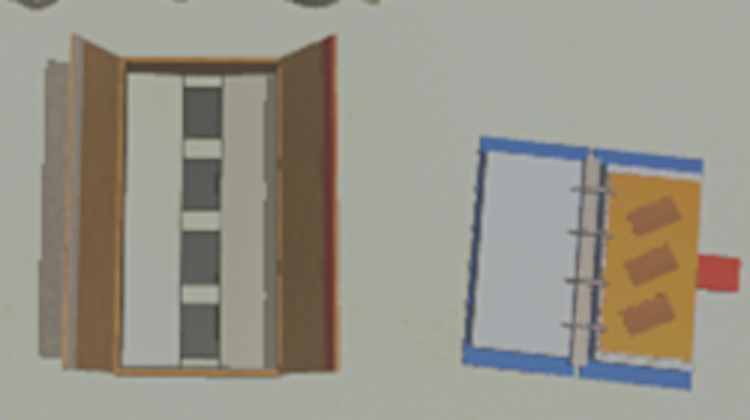

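>>> step_arm(commands=[[0,0,0.92,0,0,0,1],[0,0,0.92,0,0,0,1],[0,0,0.92,0,0,0,1],[0,0,0.92,0,0,0,1],[0,0,0.92,0,0,0,1],[0,0,0.92,0,0,0,1],[0,0,0.92,0,0,0,1],[0,0,0.92,0,0,0,1],[0,0,0.92,0,0,0,1],[0,0,0.92,0,0,0,1],[0,0,0.92,0,0,0,1],[0,0,0.92,0,0,0,1]], grip_force=25)

```text
clock: 1.65
position: [0.1936, 0.4878, 0.2451]
tool_rot: [2.367, 2.066, -0.001]
wrist_force: [0.8, -0.2, -1.0]
opening: 0.0853
finger_force: 0.0
```

>>> step_arm(commands=[[0,0,0,-0.9,0.45,0,1],[0,0,0,-0.9,0.45,0,1],[0,0,0,-0.9,0.45,0,1],[0,0,0,-0.9,0.45,0,1]])

```text
clock: 2.15
position: [0.2203, 0.4106, 0.2454]
tool_rot: [-2.363, -2.07, -0.0]
wrist_force: [0.4, -0.0, -0.5]
opening: 0.0854
finger_force: 0.0
```

```bash
python3 -c "
from h import *
P,Q=tool();print(P.round(4),Q.as_matrix().round(3).tolist(),sense()['joint_positions']);print(to([.4957,-.4405,.12]))"
```

```text
[0.2203 0.4106 0.2454] [[0.132, 0.991, 0.0], [0.991, -0.132, 0.0], [0.0, 0.0, -1.0]] [ 9.21235776e-01  1.78562921e-01 -3.01087544e-01  1.09100122e+00
 -2.50952038e-05  2.62395217e+00]
[-40.37  19.25   6.27]
```

>>> step_arm(commands=[[0,0,0,-0.96,0.46,0,1],[0,0,0,-0.96,0.46,0,1],[0,0,0,-0.96,0.46,0,1],[0,0,0,-0.96,0.46,0,1],[0,0,0,-0.96,0.46,0,1],[0,0,0,-0.96,0.46,0,1],[0,0,0,-0.96,0.46,0,1],[0,0,0,-0.96,0.46,0,1],[0,0,0,-0.96,0.46,0,1],[0,0,0,-0.96,0.46,0,1],[0,0,0,-0.96,0.46,0,1],[0,0,0,-0.96,0.46,0,1]])

```text
clock: 3.65
position: [0.299, 0.1677, 0.2454]
tool_rot: [2.363, 2.07, 0.001]
wrist_force: [0.9, 0.4, 0.5]
opening: 0.0853
finger_force: 0.0
```

>>> step_arm(commands=[[0,0,0,-0.96,0.46,0,1],[0,0,0,-0.96,0.46,0,1],[0,0,0,-0.96,0.46,0,1],[0,0,0,-0.96,0.46,0,1],[0,0,0,-0.96,0.46,0,1],[0,0,0,-0.96,0.46,0,1],[0,0,0,-0.96,0.46,0,1],[0,0,0,-0.96,0.46,0,1],[0,0,0,-0.96,0.46,0,1],[0,0,0,-0.96,0.46,0,1],[0,0,0,-0.96,0.46,0,1],[0,0,0,-0.96,0.46,0,1]])

```text
clock: 5.15
position: [0.3778, -0.0751, 0.2454]
tool_rot: [2.363, 2.07, 0.0]
wrist_force: [0.4, -0.2, 0.3]
opening: 0.0855
finger_force: 0.0
```

>>> step_arm(commands=[[0,0,0,-0.96,0.46,0,1],[0,0,0,-0.96,0.46,0,1],[0,0,0,-0.96,0.46,0,1],[0,0,0,-0.96,0.46,0,1],[0,0,0,-0.96,0.46,0.3,1],[0,0,0,-0.96,0.46,0.4,1],[0,0,0,-0.96,0.46,0.5,1],[0,0,0,-0.96,0.46,0.5,1],[0,0,0,-0.96,0.46,0.5,1],[0,0,0,-0.96,0.46,0.5,1],[0,0,0,-0.96,0.46,0.5,1],[0,0,0,-0.96,0.46,0.5,1]])

```text
clock: 6.65
position: [0.4578, -0.3182, 0.1705]
tool_rot: [-2.363, -2.07, -0.0]
wrist_force: [-0.2, 0.2, 0.1]
opening: 0.0853
finger_force: 0.0
```

>>> step_arm(commands=[[0,0,0,-0.96,0.46,0.5,0.2],[0,0,0,-0.96,0.46,0.5,0.2],[0,0,0,-0.96,0.46,0.5,0.2],[0,0,0,-0.96,0.46,0.5,0.2],[0,0,0,-0.96,0.46,0.5,0.2],[0,0,0,-0.96,0.46,0.3,0.2],[0,0,0,0,0,0,0.2]])

```text
clock: 7.52
position: [0.4968, -0.4396, 0.1139]
tool_rot: [-2.363, -2.069, 0.0]
wrist_force: [-0.0, 1.0, 0.4]
opening: 0.0509
finger_force: 0.0
```

Run:
```python
from h import *
P,Q=tool();print(P.round(4),sense()['joint_positions'],sense()['opening']);print(to([.4957,-.4405,.021]))
t=optics.camera("top"); s=optics.camera("scene")
def red(c,box):
    H=hsv(c);m=((H[...,0]<6)|(H[...,0]>174))&(H[...,1]>140)&(H[...,2]>80); u0,v0,u1,v1=box; M=np.zeros_like(m); M[v0:v1,u0:u1]=m[v0:v1,u0:u1]
    return [(np.round(mid(k),1),cv2.boundingRect(k)) for k in blobs(M,5)]
print(red(t,(470,225,510,270)),red(s,(240,130,300,180)))
a=cv2.resize(t["frame"][160:310,380:560],None,fx=3,fy=3); b=cv2.resize(s["frame"][80:230,200:330],(390,450))
cv2.imwrite("pics/tab1.png",np.hstack([cv2.resize(a,(400,450)),b])[:,:,::-1])
print(px(s,[.4964,-.4355,.0205]))
```

```text
[ 0.4968 -0.4396  0.1139] [-8.34499828e-01  6.41922749e-01  5.70667663e-02  9.86742411e-01
 -8.08847665e-05  8.69099886e-01] 0.050948293296423565
[-0.05 -0.05  4.64]
[(array([489. , 245.5]), (483, 240, 13, 12))] [(array([291.8, 175. ]), (280, 169, 20, 11)), (array([260.5, 152.7]), (257, 150, 9, 6))]
[261.02068227 153.34381441]
```

View pics/tab1.png

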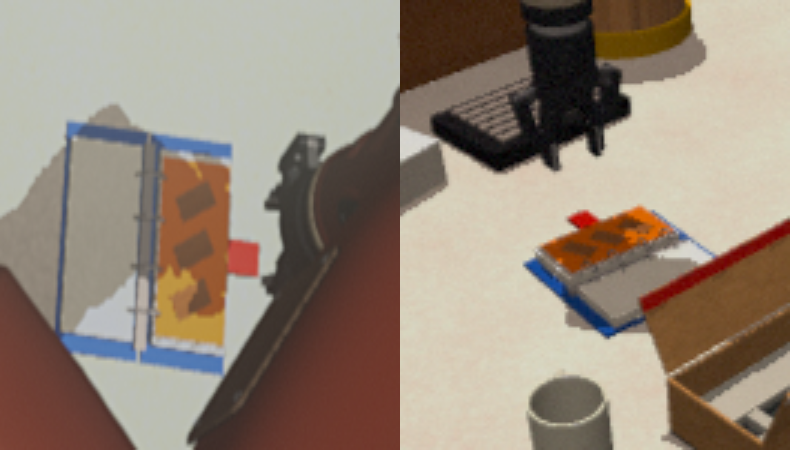

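The tab shows at (243,258) in the left crop and (581,218) in the right, flat and clear. Both views agree with my point to within 1 px.

>>> step_arm(commands=[[0,0,0,0,0,0.95,0.2],[0,0,0,0,0,0.95,0.2],[0,0,0,0,0,0.95,0.2],[0,0,0,0,0,0.95,0.2],[0,0,0,0,0,0.5,0.2],[0,0,0,0,0,0.3,0.2],[0,0,0,0,0,0,-1],[0,0,0,0,0,0,-1],[0,0,0,0,0,0,-1],[0,0,0,0,0,0,-1],[0,0,0,0,0,0,-1],[0,0,0,0,0,0,-1]], grip_force=25)

```text
clock: 9.12
position: [0.4948, -0.438, 0.0238]
tool_rot: [-2.362, -2.067, 0.004]
wrist_force: [-8.7, 1.9, 5.3]
opening: 0.0273
finger_force: 27.1
```

>>> step_arm(commands=[[0,0,0,0.06,-0.1,-0.83,-1],[0,0,0,0.2,0,-0.81,-1],[0,0,0,0.32,0,-0.77,-1],[0,0,0,0.44,0,-0.71,-1],[0,0,0,0.54,0,-0.63,-1],[0,0,0,0,0,0,-1]])

```text
clock: 9.88
position: [0.4988, -0.4058, 0.0996]
tool_rot: [-2.362, -2.071, 0.001]
wrist_force: [-5.7, 2.5, -3.6]
opening: 0.027
finger_force: 27.1
```

>>> step_arm(commands=[[0,0,0,0.63,0,-0.54,-1],[0,0,0,0.71,0,-0.44,-1],[0,0,0,0.77,0,-0.32,-1],[0,0,0,0.81,0,-0.2,-1],[0,0,0,0.83,0,-0.06,-1],[0,0,0,0,0,0,-1]])

```text
clock: 10.62
position: [0.5084, -0.3314, 0.1307]
tool_rot: [-2.362, -2.071, 0.003]
wrist_force: [-8.5, -0.6, 0.7]
opening: 0.0267
finger_force: 26.8
```

Run:
```python
from h import *
s=optics.camera("scene")
cv2.imwrite("pics/up2.png",cv2.resize(s["frame"][60:260,180:380],None,fx=2.5,fy=2.5)[:,:,::-1])
print(tool()[0],sense()["wrist_force"],sense()["ft_torque"])
```

```text
[ 0.50840677 -0.33181936  0.13074596] [-8.43156116  0.95287336  2.08989281] [ 0.01202356  1.78452874 -0.09150484]
```

View pics/up2.png

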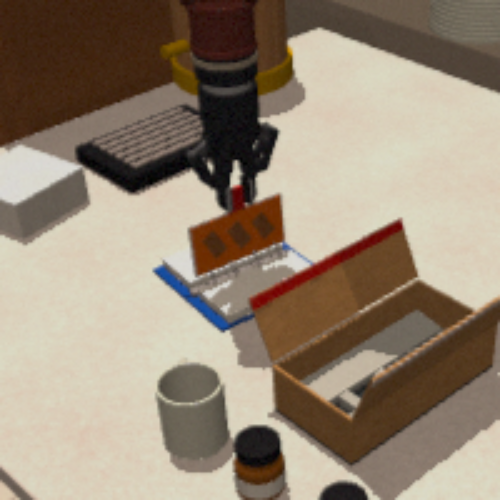

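The card stands upright with its tab in the fingers at (237,200), and the carton's red flap is clear of it. Now I'll lay it down.

>>> step_arm(commands=[[0,0,0,0.83,-0.1,0.06,-1],[0,0,0,0.81,0,0.2,-1],[0,0,0,0.77,0,0.32,-1],[0,0,0,0.71,0,0.44,-1],[0,0,0,0.63,0,0.54,-1],[0,0,0,0.54,0,0.63,-1],[0,0,0,0.44,0,0.71,-1],[0,0,0,0.32,0,0.77,-1],[0,0,0,0.2,0,0.81,-1],[0,0,0,0.06,0,0.83,-1],[0,0,0,0,0,0,-1]])

```text
clock: 12.05
position: [0.522, -0.2239, 0.0232]
tool_rot: [-2.359, -2.072, -0.007]
wrist_force: [0.8, 11.5, 2.5]
opening: 0.0272
finger_force: 37.2
```

>>> step_arm(commands=[[0,0,0,0,0,0,0.1],[0,0,0,0,0,0,0.1],[0,0,0,0,0,0,0.1],[0,0,0,0,0,-0.5,0.1],[0,0,0,0,0,-1,0.1],[0,0,0,0,0,-1,0.1],[0,0,0,0,0,-1,0.1],[0,0,0,0,0,-1,0.2],[0,0,0,0,0,-1,0.2],[0,0,0,0,0,-1,0.3],[0,0,-0.8,0,0,-1,0.4],[0,0,-0.8,0,0,-1,0.5]])

```text
clock: 13.55
position: [0.5209, -0.2274, 0.1948]
tool_rot: [2.15, 2.29, 0.0]
wrist_force: [0.0, -0.1, 0.0]
opening: 0.0641
finger_force: 0.0
```

>>> step_arm(commands=[[0,0,-1,0,0,-1,0.5],[0,0,-1,0,0,-1,0.5],[0,0,-1,0,0,-0.5,0.5],[0,0,-1,0,0,0,0.5],[0,0,-1,0,0,0,0.5],[0,0,-1,0,0,0,0.5],[0,0,-1,0,0,0,0.5],[0,0,-1,0,0,0,0.5],[0,0,-1,0,0,0,0.5],[0,0,-1,0,0,0,0.5]])

```text
clock: 14.8
position: [0.5208, -0.2273, 0.2441]
tool_rot: [0.48, 3.104, -0.0]
wrist_force: [-0.1, -0.5, -0.7]
opening: 0.0641
finger_force: 0.0
```

Run:
```python
from h import *
s=optics.camera("scene");t=optics.camera("top")
a=cv2.resize(t["frame"][150:310,120:560],(780,284)); b=cv2.resize(s["frame"][100:230,180:420],(780,422))[:300]
cv2.imwrite("pics/flat3.png",np.vstack([a,b])[:,:,::-1])
P,Q=tool(); y=Q.apply([0,1,0]); print(P,np.rad2deg(np.arctan2(y[1],y[0])),sense()["opening"])
for e in eggs(t)[:5]:print(*e)
print(to([.4934,.2856,.245]))
```

```text
[ 0.52086239 -0.22732725  0.24404205] 72.26909451174126 0.06416704178305258
[0.5375 0.3352] 143.0 [ 98.5 117.7] [171.9 233.5]
[0.4886 0.376 ] 3.0 [17.2 21.1] [154.5 253.8]
[0.4922 0.2854] 166.0 [16.8 21.1] [191.6 251.8]
[0.5877 0.3844] 140.0 [16.5 21. ] [152.9 213.7]
[0.5781 0.2856] 29.0 [16.4 20.6] [192.6 216.8]
[ 9.12 24.01 -0.06]
```

View pics/flat3.png

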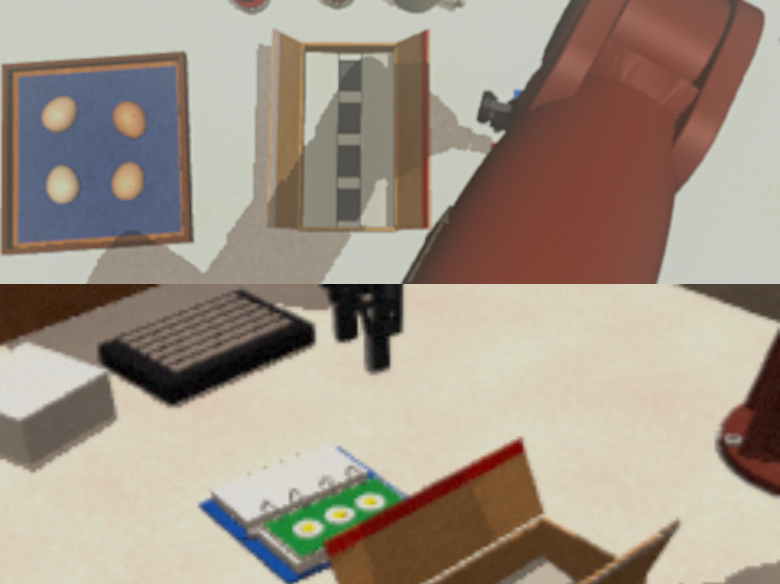

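The card lies flat with its green egg face up at about (330,515), and the four eggs are where they were. Now the first egg.

>>> step_arm(commands=[[0,0,0,0.36,0.96,0,0.5],[0,0,0,0.36,0.96,0,0.5],[0,0,0,0.36,0.96,0,0.5],[0,0,0,0.36,0.96,0,0.5],[0,0,0,0.36,0.96,0,0.5],[0,0,0,0.36,0.96,0,0.5],[0,0,0,0.36,0.96,0,0.5],[0,0,0,0.36,0.96,0,0.5],[0,0,0,0.36,0.96,0,0.5],[0,0,0,0.36,0.96,0,0.5],[0,0,0,0.36,0.96,0,0.5],[0,0,0,0.36,0.96,0,0.5]])

```text
clock: 16.4
position: [0.5088, 0.0199, 0.2433]
tool_rot: [-0.486, -3.104, -0.0]
wrist_force: [0.2, 0.3, 0.5]
opening: 0.0643
finger_force: 0.0
```

>>> step_arm(commands=[[0,0,0,0.36,0.96,0,0.5],[0,0,0,0.36,0.96,0,0.5],[0,0,0,0.36,0.96,0,0.5],[0,0,0,0.36,0.96,0,0.5],[0,0,0,0.36,0.96,0,0.5],[0,0,0,0.36,0.96,0,0.5],[0,0,0,0.36,0.96,0,0.5],[0,0,0,0.36,0.96,0,0.5],[0,0,0,0.36,0.96,0,0.5],[0,0,0,0.36,0.96,0,0.5],[0,0,0,0.36,0.96,0,0.5],[0,0,0,0.36,0.96,0,0.5]])

```text
clock: 17.9
position: [0.4971, 0.2657, 0.2433]
tool_rot: [0.486, 3.104, 0.0]
wrist_force: [0.1, 0.2, -0.6]
opening: 0.0637
finger_force: 0.0
```

>>> step_arm(commands=[[0,0,0,0.48,0.97,0,0.5],[0,0,0,0,0,1,0.5],[0,0,0,0,0,1,0.5],[0,0,0,0,0,1,0.5],[0,0,0,0,0,1,0.5],[0,0,0,0,0,1,0.5],[0,0,0,0,0,1,0.5],[0,0,0,0,0,1,0.5],[0,0,0,0,0,0,0.5]])

```text
clock: 19.02
position: [0.4929, 0.2859, 0.102]
tool_rot: [-0.485, -3.101, 0.002]
wrist_force: [0.6, -1.1, 0.2]
opening: 0.0641
finger_force: 0.0
```

Run:
```python
from h import *
s=optics.camera("scene")
cv2.imwrite("pics/egg4.png",cv2.resize(s["frame"][180:350,340:540],None,fx=3,fy=3)[:,:,::-1])
print(tool()[0],to([.4928,.2855,.030]))
```

```text
[0.49361584 0.28607657 0.10305952] [ 0.03 -0.04  3.65]
```

View pics/egg4.png

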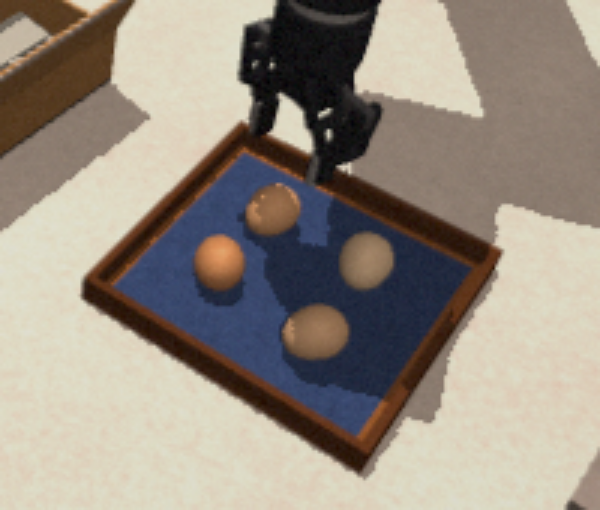

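The egg sits centred below the open fingers at (272,210) in the crop. Grasp gently.

>>> step_arm(commands=[[0,0,0,0,0,0.9,0.5],[0,0,0,0,0,0.9,0.5],[0,0,0,0,0,0.9,0.5],[0,0,0,0,0,0.6,0.5],[0,0,0,0,0,0.3,0.5],[0,0,0,0,0,0,-1],[0,0,0,0,0,0,-1],[0,0,0,0,0,0,-1],[0,0,0,0,0,0,-1],[0,0,0,0,0,0,-1]], grip_force=20)

```text
clock: 20.32
position: [0.4943, 0.2859, 0.0317]
tool_rot: [0.486, 3.103, 0.001]
wrist_force: [-1.1, 0.3, 3.3]
opening: 0.0428
finger_force: 20.5
```

>>> step_arm(commands=[[0,0,0,0,0,-0.4,-1],[0,0,0,0,0,-0.8,-1],[0,0,0,0,0,-1,-1],[0,0,0,0,0,-1,-1],[0,0,-0.5,0,0,-1,-1],[0,0,-0.6,0,0,-1,-1],[0,0,-0.6,0,0,-1,-1],[0,0,-0.6,0,0,-1,-1],[0,0,0,0,0,-1,-1],[0,0,0,0,0,-1,-1],[0,0,0,0,0,-1,-1],[0,0,0,0,0,0,-1]])

```text
clock: 21.82
position: [0.4948, 0.2861, 0.2375]
tool_rot: [0.054, 3.138, 0.002]
wrist_force: [0.4, 0.4, -0.6]
opening: 0.0427
finger_force: 20.4
```

Run:
```python
from h import *
P,Q=tool(); y=Q.apply([0,1,0]); print(P,np.rad2deg(np.arctan2(y[1],y[0])),sense()["opening"],Q.as_matrix().round(3).tolist())
for n,p in enumerate([(.456,-.0172),(.516,-.0187),(.576,-.0204),(.636,-.0219)]): print(n+1,to([*p,.042]))
```

```text
[0.49478359 0.28607502 0.23751586] 88.02036130608197 0.04273584552102312 [[-0.999, 0.035, 0.003], [0.035, 0.999, 0.001], [-0.003, 0.001, -1.0]]
1 [  1.45 -15.24   9.75]
2 [ -1.55 -15.21   9.76]
3 [ -4.56 -15.19   9.77]
4 [ -7.56 -15.16   9.78]
```

>>> step_arm(commands=[[0,0,0,0.08,-0.95,0,-1],[0,0,0,0.08,-0.95,0,-1],[0,0,0,0.08,-0.95,0,-1],[0,0,0,0.08,-0.95,0,-1],[0,0,0,0.08,-0.95,0,-1],[0,0,0,0.08,-0.95,0,-1],[0,0,0,0.08,-0.95,0,-1],[0,0,0,0.08,-0.95,0,-1],[0,0,0,0.08,-0.95,0,-1],[0,0,0,0.08,-0.95,0,-1],[0,0,0,0.08,-0.95,0,-1],[0,0,0,0.08,-0.95,0,-1]])

```text
clock: 23.32
position: [0.4667, 0.0573, 0.2353]
tool_rot: [0.054, 3.141, 0.0]
wrist_force: [0.9, -0.3, -0.3]
opening: 0.0425
finger_force: 20.5
```

>>> step_arm(commands=[[0,0,0,0.1,-0.95,0,-1],[0,0,0,0.1,-0.95,0,-1],[0,0,0,0.1,-0.95,0,-1],[0,0,0,0.1,-0.95,0,-1],[0,0,0,0,0,1,-1],[0,0,0,0,0,1,-1],[0,0,0,0,0,1,-1],[0,0,0,0,0,1,-1],[0,0,0,0,0,1,-1],[0,0,0,0,0,1,-1],[0,0,0,0,0,1,-1],[0,0,0,0,0,0.5,-1]])

```text
clock: 24.82
position: [0.4557, -0.0175, 0.0845]
tool_rot: [-0.055, -3.14, -0.0]
wrist_force: [-0.1, -0.9, -0.1]
opening: 0.0425
finger_force: 20.5
```

Run:
```python
from h import *
print(tool()[0],to([.4575,-.0172,.043]))
t=optics.camera("top");s=optics.camera("scene")
a=cv2.resize(t["frame"][150:310,220:420],(500,400)); b=cv2.resize(s["frame"][130:260,250:410],(300,244)); b=cv2.copyMakeBorder(b,0,156,0,0,0)
cv2.imwrite("pics/place5.png",np.hstack([a,b])[:,:,::-1])
for e in eggs(t):print(*e)
```

```text
[ 0.45565915 -0.01750681  0.08453005] [-0.09  0.02  2.08]
[0.5317 0.3221] 113.0 [106.7 121.1] [177.2 235.8]
[0.4887 0.3762] 6.0 [16.6 19.9] [154.4 253.8]
[0.5874 0.3852] 140.0 [15.8 20.2] [152.6 213.8]
[0.5783 0.2861] 30.0 [15.4 19.4] [192.4 216.7]
```

View pics/place5.png

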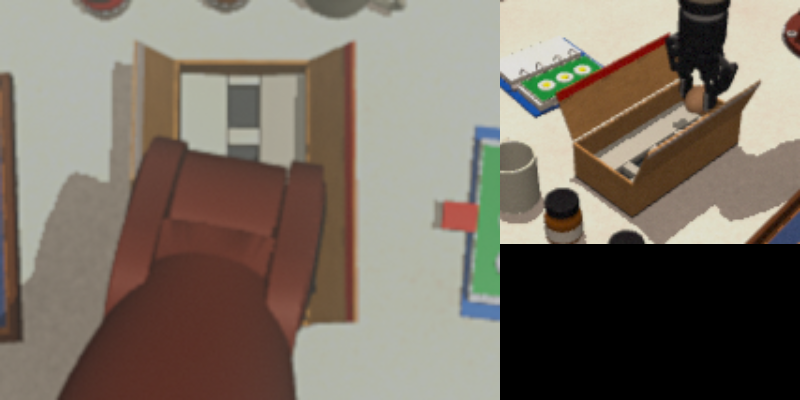

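The held egg is between the flaps over the first pocket (inset, (695,100)). The flaps are untouched. Lower and release.

>>> step_arm(commands=[[0,0,0,-0.1,0,0.6,-1],[0,0,0,0,0,0.6,-1],[0,0,0,0,0,0.4,-1],[0,0,0,0,0,0.25,-1],[0,0,0,0,0,0.2,-1],[0,0,0,0,0,0,-1]])

```text
clock: 25.68
position: [0.4582, -0.0172, 0.0442]
tool_rot: [-0.054, -3.141, -0.0]
wrist_force: [0.3, -0.0, 0.2]
opening: 0.0424
finger_force: 20.5
```

>>> step_arm(commands=[[0,0,0,0,0,0,0.3],[0,0,0,0,0,0,0.5],[0,0,0,0,0,0,0.5],[0,0,0,0,0,-0.4,0.5],[0,0,0,0,0,-1,0.5],[0,0,0,0,0,-1,0.5],[0,0,0,0,0,-1,0.5],[0,0,0,0,0,-1,0.5],[0,0,-0.5,0,0,-1,0.5],[0,0,-1,0,0,-1,0.5],[0,0,-1,0,0,-1,0.5],[0,0,-1,0,0,-1,0.5]])

```text
clock: 27.18
position: [0.4582, -0.0172, 0.2136]
tool_rot: [-0.608, 3.082, -0.0]
wrist_force: [0.4, 0.6, 0.0]
opening: 0.064
finger_force: 0.0
```

>>> step_arm(commands=[[0,0,-0.9,0,0,-1,0.5],[0,0,0,0,0,0,0.5]])

```text
clock: 27.42
position: [0.4591, -0.0173, 0.2338]
tool_rot: [-0.766, 3.044, -0.002]
wrist_force: [0.3, 0.3, -0.4]
opening: 0.0645
finger_force: 0.0
```

Run:
```python
from h import *
P,Q=tool(); y=Q.apply([0,1,0]); print(P,np.rad2deg(np.arctan2(y[1],y[0])))
print(to([.578,.286,.03]))
t=optics.camera("top")
for e in eggs(t):print(*e)
```

```text
[ 0.45910247 -0.01734915  0.23384147] 118.24797454590777
[-12.39  10.57  10.2 ]
[0.5325 0.3244] 118.0 [105.8 119.9] [176.3 235.5]
[0.4888 0.3762] 6.0 [16.6 19.9] [154.4 253.8]
[0.5875 0.3851] 140.0 [15.9 20.2] [152.6 213.8]
[0.5782 0.2861] 29.0 [15.5 19.4] [192.4 216.8]
```

>>> step_arm(commands=[[0,0,0,-0.95,0.81,0,0.5],[0,0,0,-0.95,0.81,0,0.5],[0,0,0,-0.95,0.81,0,0.5],[0,0,0,-0.95,0.81,0,0.5],[0,0,0,-0.95,0.81,0,0.5],[0,0,0,-0.95,0.81,0,0.5],[0,0,0,-0.95,0.81,0,0.5],[0,0,0,-0.95,0.81,0,0.5],[0,0,0,-0.95,0.81,0,0.5],[0,0,0,-0.95,0.81,0,0.5],[0,0,0,-0.95,0.81,0,0.5],[0,0,0,-0.95,0.81,0,0.5]])

```text
clock: 28.98
position: [0.5667, 0.2626, 0.2311]
tool_rot: [0.763, -3.046, 0.0]
wrist_force: [-1.1, -0.2, -0.2]
opening: 0.0638
finger_force: 0.0
```

>>> step_arm(commands=[[0,0,0,-0.99,0.84,0,0.5],[0,0,0,0,0,1,0.5],[0,0,0,0,0,1,0.5],[0,0,0,0,0,1,0.5],[0,0,0,0,0,1,0.5],[0,0,0,0,0,1,0.5],[0,0,0,0,0,1,0.5],[0,0,0,0,0,0.6,0.5],[0,0,0,0,0,0,0.5]])

```text
clock: 30.1
position: [0.5756, 0.2858, 0.0991]
tool_rot: [0.765, -3.045, 0.0]
wrist_force: [-0.7, 0.3, -0.0]
opening: 0.0641
finger_force: 0.0
```

Run:
```python
from h import *
P,Q=tool(); y=Q.apply([0,1,0]); print(P,to([.578,.286,.0305]))
s=optics.camera("scene"); print(px(s,[.578,.286,.026]),px(s,[.456,-.0172,.035]))
H=hsv(s); m=(H[...,0]<30)&(H[...,1]>40)&(H[...,2]>70); m[:,:380]=0
cv2.imwrite("pics/egg6.png",cv2.resize(s["frame"][150:320,290:540],None,fx=3,fy=3)[:,:,::-1])
```

```text
[0.57562679 0.28584055 0.09908315] [-0.12 -0.05  3.43]
[413.24013442 267.43843197] [354.33721681 193.68425601]
```

View pics/egg6.png

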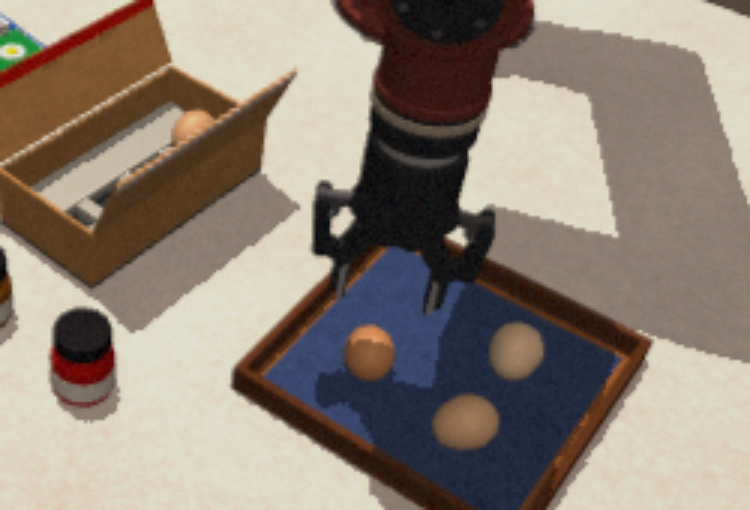

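Egg one sits in its pocket at (195,128), matching the predicted pixel, and the second egg is below the fingers at (369,352).

>>> step_arm(commands=[[0,0,0,-0.12,-0.05,0.9,0.5],[0,0,0,0,0,0.9,0.5],[0,0,0,0,0,0.8,0.5],[0,0,0,0,0,0.5,0.5],[0,0,0,0,0,0.3,0.5],[0,0,0,0,0,0,-1],[0,0,0,0,0,0,-1],[0,0,0,0,0,0,-1],[0,0,0,0,0,0,-1],[0,0,0,0,0,0,-1]])

```text
clock: 31.4
position: [0.5792, 0.2865, 0.0325]
tool_rot: [-0.767, 3.046, 0.0]
wrist_force: [0.2, -0.2, -0.4]
opening: 0.0428
finger_force: 20.4
```

>>> step_arm(commands=[[0,0,0,0,0,-0.4,-1],[0,0,0,0,0,-0.8,-1],[0,0,0,0,0,-1,-1],[0,0,0,0,0,-1,-1],[0,0,0.7,0,0,-1,-1],[0,0,0.7,0,0,-1,-1],[0,0,0.7,0,0,-1,-1],[0,0,0.7,0,0,-1,-1],[0,0,0.7,0,0,-1,-1],[0,0,0.83,0,0,-1,-1],[0,0,0,0,0,-1,-1],[0,0,0,0,0,0,-1]])

```text
clock: 32.9
position: [0.58, 0.2868, 0.2389]
tool_rot: [0.041, 3.138, 0.002]
wrist_force: [0.1, -0.8, 0.3]
opening: 0.0426
finger_force: 20.4
```

Run:
```python
from h import *
P,Q=tool(); y=Q.apply([0,1,0]); print(P,np.rad2deg(np.arctan2(y[1],y[0])),sense()["opening"])
for n,p in enumerate([(.456,-.0172),(.516,-.0187),(.576,-.0204),(.636,-.0219)]): print(n+1,to([*p,.042]))
```

```text
[0.58002384 0.28676862 0.23888032] 88.50731958465099 0.042552608333000556
1 [  5.84 -15.37   9.8 ]
2 [  2.84 -15.37   9.81]
3 [ -0.16 -15.37   9.82]
4 [ -3.16 -15.37   9.83]
```

>>> step_arm(commands=[[0,0,0,0.17,-0.96,0,-1],[0,0,0,0.17,-0.96,0,-1],[0,0,0,0.17,-0.96,0,-1],[0,0,0,0.17,-0.96,0,-1],[0,0,0,0.17,-0.96,0,-1],[0,0,0,0.17,-0.96,0,-1],[0,0,0,0.17,-0.96,0,-1],[0,0,0,0.17,-0.96,0,-1],[0,0,0,0.17,-0.96,0,-1],[0,0,0,0.17,-0.96,0,-1],[0,0,0,0.17,-0.96,0,-1],[0,0,0,0.17,-0.96,0,-1]])

```text
clock: 34.4
position: [0.532, 0.0559, 0.2363]
tool_rot: [0.041, 3.141, -0.0]
wrist_force: [0.1, 1.0, -0.6]
opening: 0.0423
finger_force: 20.4
```

>>> step_arm(commands=[[0,0,0,0.18,-0.96,0,-1],[0,0,0,0.18,-0.96,0,-1],[0,0,0,0.18,-0.96,0,-1],[0,0,0,0.18,-0.96,0,-1],[0,0,0,0,0,1,-1],[0,0,0,0,0,1,-1],[0,0,0,0,0,1,-1],[0,0,0,0,0,1,-1],[0,0,0,0,0,1,-1],[0,0,0,0,0,1,-1],[0,0,0,0,0,1,-1],[0,0,0,0,0,0.5,-1]])

```text
clock: 35.9
position: [0.5153, -0.0197, 0.0854]
tool_rot: [-0.041, -3.14, -0.0]
wrist_force: [0.3, -0.4, -1.1]
opening: 0.0427
finger_force: 20.5
```

Run:
```python
from h import *
print(tool()[0],to([.517,-.0187,.0435]))
t=optics.camera("top")
for e in eggs(t):print(*e)
```

```text
[ 0.51525046 -0.01968899  0.08541641] [-0.09  0.05  2.1 ]
[0.5327 0.3252] 120.0 [105.5 119.8] [175.9 235.5]
[0.4887 0.3764] 4.0 [16.8 20.1] [154.4 253.8]
[0.5877 0.3849] 141.0 [16.  20.5] [152.7 213.7]
```

>>> step_arm(commands=[[0,0,0,-0.05,0.05,0.6,-1],[0,0,0,0,0,0.6,-1],[0,0,0,0,0,0.4,-1],[0,0,0,0,0,0.3,-1],[0,0,0,0,0,0.2,-1],[0,0,0,0,0,0,-1]])

```text
clock: 36.7
position: [0.5168, -0.0182, 0.0441]
tool_rot: [-0.041, -3.141, -0.0]
wrist_force: [-0.0, 0.0, 0.0]
opening: 0.0428
finger_force: 20.5
```

>>> step_arm(commands=[[0,0,0,0,0,0,0.3],[0,0,0,0,0,0,0.5],[0,0,0,0,0,0,0.5],[0,0,0,0,0,-0.4,0.5],[0,0,0,0,0,-1,0.5],[0,0,0,0,0,-1,0.5],[0,0,0,0,0,-1,0.5],[0,0,0,0,0,-1,0.5],[0,0,-0.45,0,0,-1,0.5],[0,0,-0.5,0,0,-1,0.5],[0,0,0,0,0,-1,0.5],[0,0,0,0,0,-1,0.5]])

```text
clock: 38.2
position: [0.5168, -0.0182, 0.2136]
tool_rot: [-0.138, 3.138, -0.0]
wrist_force: [-0.1, 0.3, -0.1]
opening: 0.0638
finger_force: 0.0
```

>>> step_arm(commands=[[0,0,0,0,0,-1,0.5],[0,0,0,0,0,0,0.5]])

```text
clock: 38.45
position: [0.5177, -0.0184, 0.234]
tool_rot: [-0.138, 3.136, -0.001]
wrist_force: [0.4, 0.8, -0.5]
opening: 0.064
finger_force: 0.0
```

Run:
```python
from h import *
P,Q=tool(); y=Q.apply([0,1,0]); print(P,np.rad2deg(np.arctan2(y[1],y[0])))
print(to([.4888,.3763,.0305]))
t=optics.camera("top")
for e in eggs(t):print(*e)
```

```text
[ 0.51773925 -0.01837755  0.23400481] 95.03269743222012
[-0.26 19.79 10.16]
[0.5336 0.3275] 125.0 [104.1 118.9] [175.  235.1]
[0.4887 0.3762] 3.0 [17.  20.2] [154.4 253.8]
[0.5877 0.3849] 139.0 [16.  20.7] [152.7 213.7]
```

>>> step_arm(commands=[[0,0,0,0,0.99,0,0.5],[0,0,0,0,0.99,0,0.5],[0,0,0,0,0.99,0,0.5],[0,0,0,0,0.99,0,0.5],[0,0,0,0,0.99,0,0.5],[0,0,0,0,0.99,0,0.5],[0,0,0,0,0.99,0,0.5],[0,0,0,0,0.99,0,0.5],[0,0,0,0,0.99,0,0.5],[0,0,0,0,0.99,0,0.5],[0,0,0,0,0.99,0,0.5],[0,0,0,0,0.99,0,0.5]])

```text
clock: 40.0
position: [0.4957, 0.2193, 0.2319]
tool_rot: [0.138, -3.138, 0.0]
wrist_force: [0.4, -0.0, 0.0]
opening: 0.0641
finger_force: 0.0
```

>>> step_arm(commands=[[0,0,0,0,0.99,0,0.5],[0,0,0,0,0.99,0,0.5],[0,0,0,0,0.99,0,0.5],[0,0,0,0,0.99,0,0.5],[0,0,0,0,0.99,0,0.5],[0,0,0,0,0.99,0,0.5],[0,0,0,0,0.99,0,0.5],[0,0,0,-0.26,0.99,0,0.5],[0,0,0,0,0,1,0.5],[0,0,0,0,0,1,0.5],[0,0,0,0,0,1,0.5],[0,0,0,0,0,1,0.5]])

```text
clock: 41.5
position: [0.4873, 0.3774, 0.1516]
tool_rot: [0.138, -3.139, 0.0]
wrist_force: [-0.2, 1.3, 0.1]
opening: 0.0639
finger_force: 0.0
```

>>> step_arm(commands=[[0,0,0,0,0,1,0.5],[0,0,0,0,0,1,0.5],[0,0,0,0,0,0.6,0.5],[0,0,0,0,0,0,0.5]])

```text
clock: 42.0
position: [0.4869, 0.3767, 0.0996]
tool_rot: [0.138, -3.137, 0.001]
wrist_force: [-0.1, -0.2, 0.9]
opening: 0.0639
finger_force: 0.0
```

```bash
cat >> h.py <<'E'
def scene_eggs(s):
    H=hsv(s); m=np.zeros(H.shape[:2],bool); m[230:315,380:490]=((H[...,0]<35)&(H[...,2]>95))[230:315,380:490]
    m=cv2.morphologyEx(m.astype(np.uint8),2,np.ones((3,3)))
    return [(np.round(mid(k),0),cv2.contourArea(k)) for k in blobs(m,80)]
E
python3 - <<'E'
from h import *
print(tool()[0],to([.4888,.3763,.0305]))
s=optics.camera("scene"); print(scene_eggs(s)); print(px(s,[.4888,.3763,.026]),px(s,[.5877,.385,.026]))
E
```

```text
[0.48686246 0.37670748 0.09959036] [-0.1  -0.03  3.45]
[(array([394., 305.]), 549.5), (array([391., 241.]), 508.0), (array([471., 239.]), 300.5), (array([445., 290.]), 278.5), (array([462., 266.]), 232.0), (array([484., 307.]), 136.0)]
[462.22527759 267.15828666] [445.42474118 291.20924752]
```

Eggs three and four are at the predicted pixels. Grasp egg three.

>>> step_arm(commands=[[0,0,0,-0.05,0,0.9,0.5],[0,0,0,0,0,0.9,0.5],[0,0,0,0,0,0.8,0.5],[0,0,0,0,0,0.5,0.5],[0,0,0,0,0,0.3,0.5],[0,0,0,0,0,0,-1],[0,0,0,0,0,0,-1],[0,0,0,0,0,0,-1],[0,0,0,0,0,0,-1],[0,0,0,0,0,0,-1]])

```text
clock: 43.3
position: [0.4884, 0.3768, 0.0324]
tool_rot: [-0.138, 3.138, 0.0]
wrist_force: [0.8, 0.3, -0.5]
opening: 0.0425
finger_force: 20.4
```

>>> step_arm(commands=[[0,0,0,0,0,-0.4,-1],[0,0,0,0,0,-0.8,-1],[0,0,0,0,0,-1,-1],[0,0,0,0,0,-1,-1],[0,0,0.4,0,0,-1,-1],[0,0,0.55,0,0,-1,-1],[0,0,0,0,0,-1,-1],[0,0,0,0,0,-1,-1],[0,0,0,0,0,-1,-1],[0,0,0,0,0,-1,-1],[0,0,0,0,0,-1,-1],[0,0,0,0,0,0,-1]])

```text
clock: 44.8
position: [0.4892, 0.3773, 0.2388]
tool_rot: [0.041, 3.138, 0.003]
wrist_force: [0.6, 1.3, -1.2]
opening: 0.0426
finger_force: 20.4
```

Run:
```python
from h import *
P,Q=tool(); y=Q.apply([0,1,0]); print(P,np.rad2deg(np.arctan2(y[1],y[0])),sense()["opening"])
for n,p in enumerate([(.456,-.0172),(.516,-.0187),(.576,-.0204),(.636,-.0219)]): print(n+1,to([*p,.042]))
```

```text
[0.48916206 0.37728437 0.23879131] 88.50077050791721 0.04261217662336243
1 [  1.17 -19.78   9.79]
2 [ -1.83 -19.78   9.8 ]
3 [ -4.83 -19.78   9.81]
4 [ -7.83 -19.78   9.82]
```

>>> step_arm(commands=[[0,0,0,-0.24,-0.99,0,-1],[0,0,0,-0.24,-0.99,0,-1],[0,0,0,-0.24,-0.99,0,-1],[0,0,0,-0.24,-0.99,0,-1],[0,0,0,-0.24,-0.99,0,-1],[0,0,0,-0.24,-0.99,0,-1],[0,0,0,-0.24,-0.99,0,-1],[0,0,0,-0.24,-0.99,0,-1],[0,0,0,-0.24,-0.99,0,-1],[0,0,0,-0.24,-0.99,0,-1],[0,0,0,-0.24,-0.99,0,-1],[0,0,0,-0.24,-0.99,0,-1]])

```text
clock: 46.3
position: [0.54, 0.1364, 0.2363]
tool_rot: [0.041, 3.141, -0.0]
wrist_force: [-0.2, 0.6, -0.3]
opening: 0.0424
finger_force: 20.4
```

>>> step_arm(commands=[[0,0,0,-0.24,-0.99,0,-1],[0,0,0,-0.24,-0.99,0,-1],[0,0,0,-0.24,-0.99,0,-1],[0,0,0,-0.24,-0.99,0,-1],[0,0,0,-0.24,-0.99,0,-1],[0,0,0,-0.24,-0.99,0,-1],[0,0,0,-0.24,-0.99,0,-1],[0,0,0,-0.27,-0.95,0,-1],[0,0,0,0,0,1,-1],[0,0,0,0,0,1,-1],[0,0,0,0,0,1,-1],[0,0,0,0,0,1,-1]])

```text
clock: 47.8
position: [0.5748, -0.0215, 0.1556]
tool_rot: [0.041, 3.141, 0.0]
wrist_force: [0.4, 0.0, 0.2]
opening: 0.0426
finger_force: 20.4
```

>>> step_arm(commands=[[0,0,0,0,0,1,-1],[0,0,0,0,0,1,-1],[0,0,0,0,0,1,-1],[0,0,0,0,0,0.5,-1],[0,0,0,0,0,0,-1]])

```text
clock: 48.42
position: [0.5743, -0.0211, 0.0859]
tool_rot: [-0.041, -3.14, -0.0]
wrist_force: [-0.4, 0.2, -0.2]
opening: 0.0427
finger_force: 20.4
```

Run:
```python
from h import *
print(tool()[0],to([.5765,-.0202,.0435]))
t=optics.camera("top")
for e in eggs(t):print(*e)
```

```text
[ 0.57427889 -0.02108462  0.08587096] [-0.11  0.05  2.12]
[0.4036 0.2116] 41.0 [147.2 245.8] [221.  288.3]
[0.5878 0.3845] 141.0 [16.3 20.7] [152.9 213.6]
```

>>> step_arm(commands=[[0,0,0,-0.06,0.04,0.6,-1],[0,0,0,0,0,0.6,-1],[0,0,0,0,0,0.4,-1],[0,0,0,0,0,0.3,-1],[0,0,0,0,0,0.2,-1],[0,0,0,0,0,0,-1]])

```text
clock: 49.22
position: [0.5756, -0.0201, 0.0441]
tool_rot: [-0.041, -3.141, 0.0]
wrist_force: [0.2, 0.1, 0.7]
opening: 0.0425
finger_force: 20.4
```

>>> step_arm(commands=[[0,0,0,0,0,0,0.3],[0,0,0,0,0,0,0.5],[0,0,0,0,0,0,0.5],[0,0,0,0,0,-0.4,0.5],[0,0,0,0,0,-1,0.5],[0,0,0,0,0,-1,0.5],[0,0,0,0,0,-1,0.5],[0,0,0,0,0,-1,0.5],[0,0,0.6,0,0,-1,0.5],[0,0,1,0,0,-1,0.5],[0,0,1,0,0,-1,0.5],[0,0,1,0,0,-1,0.5]])

```text
clock: 50.72
position: [0.5757, -0.0201, 0.2136]
tool_rot: [0.719, 3.058, 0.0]
wrist_force: [0.4, -0.3, 0.3]
opening: 0.0639
finger_force: 0.0
```

>>> step_arm(commands=[[0,0,1,0,0,-1,0.5],[0,0,1,0,0,0,0.5],[0,0,0,0,0,0,0.5]])

```text
clock: 51.1
position: [0.5758, -0.0201, 0.233]
tool_rot: [1.073, 2.952, 0.0]
wrist_force: [-0.5, 0.1, -0.8]
opening: 0.0639
finger_force: 0.0
```

Run:
```python
from h import *
P,Q=tool(); y=Q.apply([0,1,0]); print(P,np.rad2deg(np.arctan2(y[1],y[0])))
print(to([.5877,.3847,.0305]))
t=optics.camera("top")
for e in eggs(t):print(*e)
```

```text
[ 0.57582003 -0.02005565  0.23295704] 50.04167337542836
[12.55 15.89 10.12]
[0.5341 0.3299] 130.0 [103.4 117.7] [174.  234.9]
[0.5879 0.3845] 142.0 [16.3 20.7] [152.9 213.6]
```

>>> step_arm(commands=[[0,0,0,0.74,0.94,0,0.5],[0,0,0,0.74,0.94,0,0.5],[0,0,0,0.74,0.94,0,0.5],[0,0,0,0.74,0.94,0,0.5],[0,0,0,0.74,0.94,0,0.5],[0,0,0,0.74,0.94,0,0.5],[0,0,0,0.74,0.94,0,0.5],[0,0,0,0.74,0.94,0,0.5],[0,0,0,0.74,0.94,0,0.5],[0,0,0,0.74,0.94,0,0.5],[0,0,0,0.74,0.94,0,0.5],[0,0,0,0.74,0.94,0,0.5]])

```text
clock: 52.65
position: [0.5847, 0.2681, 0.2322]
tool_rot: [-1.073, -2.952, 0.0]
wrist_force: [-0.7, 0.1, -0.3]
opening: 0.0641
finger_force: 0.0
```

>>> step_arm(commands=[[0,0,0,0.74,0.92,0,0.5],[0,0,0,0.74,0.92,0,0.5],[0,0,0,0.74,0.92,0,0.5],[0,0,0,0.74,0.92,0,0.5],[0,0,0,0.71,0.93,0,0.5],[0,0,0,0,0,1,0.5],[0,0,0,0,0,1,0.5],[0,0,0,0,0,1,0.5],[0,0,0,0,0,1,0.5],[0,0,0,0,0,1,0.5],[0,0,0,0,0,1,0.5],[0,0,0,0,0,0.6,0.5]])

```text
clock: 54.15
position: [0.5873, 0.3851, 0.099]
tool_rot: [-1.074, -2.951, 0.001]
wrist_force: [-0.3, 0.3, 0.3]
opening: 0.064
finger_force: 0.0
```

>>> step_arm(commands=[[0,0,0,0,0,0,0.5]])

```text
clock: 54.28
position: [0.5872, 0.3848, 0.0994]
tool_rot: [-1.074, -2.951, 0.002]
wrist_force: [-0.7, 0.0, 0.6]
opening: 0.064
finger_force: 0.0
```

Run:
```python
from h import *
print(tool()[0],to([.5877,.3847,.0305]))
s=optics.camera("scene"); print(scene_eggs(s)); print(px(s,[.5877,.385,.026]))
```

```text
[0.58723021 0.38483926 0.09939569] [-0.02  0.02  3.44]
[(array([394., 305.]), 549.5), (array([391., 241.]), 508.0), (array([445., 290.]), 272.0), (array([485., 242.]), 155.0), (array([484., 307.]), 136.0)]
[445.42474118 291.20924752]
```

>>> step_arm(commands=[[0,0,0,0,0,0.9,0.5],[0,0,0,0,0,0.9,0.5],[0,0,0,0,0,0.8,0.5],[0,0,0,0,0,0.5,0.5],[0,0,0,0,0,0.3,0.5],[0,0,0,0,0,0,-1],[0,0,0,0,0,0,-1],[0,0,0,0,0,0,-1],[0,0,0,0,0,0,-1],[0,0,0,0,0,0,-1]])

```text
clock: 55.58
position: [0.5879, 0.3848, 0.0325]
tool_rot: [1.074, 2.952, 0.0]
wrist_force: [0.3, -0.3, 0.8]
opening: 0.0426
finger_force: 20.7
```

>>> step_arm(commands=[[0,0,0,0,0,-0.4,-1],[0,0,0,0,0,-0.8,-1],[0,0,0,0,0,-1,-1],[0,0,0,0,0,-1,-1],[0,0,-0.8,0,0,-1,-1],[0,0,-0.8,0,0,-1,-1],[0,0,-0.8,0,0,-1,-1],[0,0,-0.8,0,0,-1,-1],[0,0,-0.8,0,0,-1,-1],[0,0,-0.8,0,0,-1,-1],[0,0,-0.8,0,0,-1,-1],[0,0,0,0,0,0,-1]])

```text
clock: 57.08
position: [0.5887, 0.3852, 0.2391]
tool_rot: [0.042, 3.138, 0.003]
wrist_force: [0.3, 1.1, -1.4]
opening: 0.0426
finger_force: 20.6
```

Run:
```python
from h import *
P,Q=tool(); y=Q.apply([0,1,0]); print(P,np.rad2deg(np.arctan2(y[1],y[0])),sense()["opening"])
print(to([.636,-.0219,.042]))
t=optics.camera("top")
H=hsv(t); m=np.zeros(H.shape[:2],bool); m[180:280,305:330]=((H[...,0]<20)&(H[...,1]>55)&(H[...,2]>110))[180:280,305:330]
for k in blobs(m,60): print(cv2.fitEllipse(k),ray(t,cv2.fitEllipse(k)[0],.035).round(4))
```

```text
[0.58869898 0.38517663 0.23910715] 88.46171371959265 0.042561244343081124
[ -2.87 -20.3    9.82]
((316.0162658691406, 264.5404968261719), (16.503198623657227, 21.0179443359375), 177.93325805664062) [ 0.4561 -0.0171  0.035 ]
((316.7445373535156, 239.6994171142578), (16.138992309570312, 20.730831146240234), 0.16261360049247742) [ 0.5156 -0.0197  0.035 ]
((316.51568603515625, 215.02964782714844), (16.023826599121094, 20.1217041015625), 172.0660400390625) [ 0.5758 -0.02    0.035 ]
```

>>> step_arm(commands=[[0,0,0,-0.14,-0.97,0,-1],[0,0,0,-0.14,-0.97,0,-1],[0,0,0,-0.14,-0.97,0,-1],[0,0,0,-0.14,-0.97,0,-1],[0,0,0,-0.14,-0.97,0,-1],[0,0,0,-0.14,-0.97,0,-1],[0,0,0,-0.14,-0.97,0,-1],[0,0,0,-0.14,-0.97,0,-1],[0,0,0,-0.14,-0.97,0,-1],[0,0,0,-0.14,-0.97,0,-1],[0,0,0,-0.14,-0.97,0,-1],[0,0,0,-0.14,-0.97,0,-1]])

```text
clock: 58.62
position: [0.6154, 0.1499, 0.2363]
tool_rot: [0.041, 3.141, 0.0]
wrist_force: [-0.2, -0.0, -1.1]
opening: 0.043
finger_force: 20.7
```

>>> step_arm(commands=[[0,0,0,-0.14,-0.97,0,-1],[0,0,0,-0.14,-0.97,0,-1],[0,0,0,-0.14,-0.97,0,-1],[0,0,0,-0.14,-0.97,0,-1],[0,0,0,-0.14,-0.97,0,-1],[0,0,0,-0.14,-0.97,0,-1],[0,0,0,-0.14,-0.97,0,-1],[0,0,0,-0.14,-0.97,0,-1],[0,0,0,-0.14,-0.86,0,-1],[0,0,0,0,0,1,-1],[0,0,0,0,0,1,-1],[0,0,0,0,0,1,-1]])

```text
clock: 60.12
position: [0.6361, -0.0225, 0.1757]
tool_rot: [0.041, 3.141, 0.0]
wrist_force: [0.4, 0.5, -0.5]
opening: 0.0427
finger_force: 20.7
```

>>> step_arm(commands=[[0,0,0,0,0,1,-1],[0,0,0,0,0,1,-1],[0,0,0,0,0,1,-1],[0,0,0,0,0,1,-1],[0,0,0,0,0,0.5,-1],[0,0,0,0,0,0,-1]])

```text
clock: 60.88
position: [0.6356, -0.0221, 0.0858]
tool_rot: [-0.041, -3.14, -0.0]
wrist_force: [0.2, -0.0, -0.5]
opening: 0.0425
finger_force: 20.7
```

Run:
```python
from h import *
print(tool()[0],to([.6362,-.0219,.0435]))
```

```text
[ 0.63561878 -0.02207544  0.08583149] [-0.03  0.01  2.12]
```

>>> step_arm(commands=[[0,0,0,0,0,0.6,-1],[0,0,0,0,0,0.6,-1],[0,0,0,0,0,0.4,-1],[0,0,0,0,0,0.3,-1],[0,0,0,0,0,0.2,-1],[0,0,0,0,0,0,-1]])

```text
clock: 61.62
position: [0.6359, -0.0219, 0.0441]
tool_rot: [-0.041, -3.141, -0.0]
wrist_force: [-0.1, 0.1, -0.1]
opening: 0.0425
finger_force: 20.7
```

>>> step_arm(commands=[[0,0,0,0,0,0,0.3],[0,0,0,0,0,0,0.5],[0,0,0,0,0,0,0.5],[0,0,0,0,0,-0.4,0.5],[0,0,0,0,0,-1,0.5],[0,0,0,0,0,-1,0.5],[0,0,0,0,0,-1,0.5],[0,0,0,0,0,-1,0.5],[0,0,0,0,0,-1,0.5],[0,0,0,0,0,-1,0.3],[0,0,0,0,0,-1,0],[0,0,0,0,0,-1,-1]])

```text
clock: 63.12
position: [0.636, -0.0219, 0.2137]
tool_rot: [0.041, 3.141, -0.0]
wrist_force: [-0.1, 0.3, -0.9]
opening: 0.0257
finger_force: 0.0
```

>>> step_arm(commands=[[0,0,1,0,0,-1,-1],[0,0,1,0,0.5,0,-1],[0,0,1,0,0.5,0,-1],[0,0,1,0,0.5,0,-1],[0,0,1,0,0.5,0,-1],[0,0,1,0,0.5,0,-1],[0,0,1,0,0,0,-1],[0,0,1,0,0,0,-1],[0,0,1,0,0,0,-1],[0,0,1,0,0,0,-1],[0,0,1,0,0,0,-1],[0,0,1,0,0,0,-1]])

```text
clock: 64.62
position: [0.6545, 0.0238, 0.233]
tool_rot: [2.107, 2.33, 0.0]
wrist_force: [0.4, -0.4, -0.2]
opening: -0.0004
finger_force: 0.0
```

>>> step_arm(commands=[[0,0,1,0.9,0,0,-1],[0,0,0.1,0.9,0,0,-1],[0,0,0,0.9,0,0,-1],[0,0,0,0.9,0,0,-1],[0,0,0,0.9,0,0,-1]])

```text
clock: 65.25
position: [0.6544, 0.1148, 0.2324]
tool_rot: [2.251, 2.191, 0.0]
wrist_force: [0.6, -0.1, -0.8]
opening: 0.0
finger_force: 0.0
```

Run:
```python
from h import *
P,Q=tool(); y=Q.apply([0,1,0]); print(P,np.rad2deg(np.arctan2(y[1],y[0])),sense()["opening"])
t=optics.camera("top"); s=optics.camera("scene")
cv2.imwrite("pics/flaps7.png",np.vstack([cv2.resize(t["frame"][160:300,230:430],(560,300),interpolation=0) if 0 else cv2.resize(t["frame"][160:300,230:400],(364,300)),cv2.resize(s["frame"][130:260,250:407],(364,300))])[:,:,::-1])
for p in [(.5457,.085,.14),(.5457,.0465,.0715),(.5457,-.0855,.075)]: print(px(t,p))
for v in(225,270): print(v,[tuple(int(x) for x in t["frame"][v,u]) for u in range(264,284)])
```

```text
[0.65442355 0.11479424 0.23243877] -1.552777247964951 3.3698371626297044e-06
[268.52513024 222.06250004]
[288.14403519 225.79993733]
[344.30634166 224.64024781]
225 [(146, 136, 123), (143, 133, 119), (149, 139, 125), (152, 141, 128), (150, 140, 126), (146, 137, 123), (147, 137, 124), (159, 143, 123), (174, 150, 120), (168, 150, 127), (154, 144, 134), (153, 142, 131), (144, 126, 105), (136, 106, 71), (138, 106, 69), (138, 108, 71), (138, 109, 73), (136, 107, 71), (136, 107, 71), (137, 107, 73)]
270 [(149, 138, 125), (150, 140, 127), (150, 140, 127), (149, 139, 126), (147, 138, 125), (148, 139, 125), (165, 144, 120), (183, 153, 115), (171, 150, 127), (155, 145, 135), (153, 142, 131), (147, 128, 108), (139, 109, 73), (140, 110, 73), (141, 110, 74), (139, 110, 75), (138, 109, 74), (139, 109, 74), (142, 112, 77), (141, 112, 77)]
```

View pics/flaps7.png

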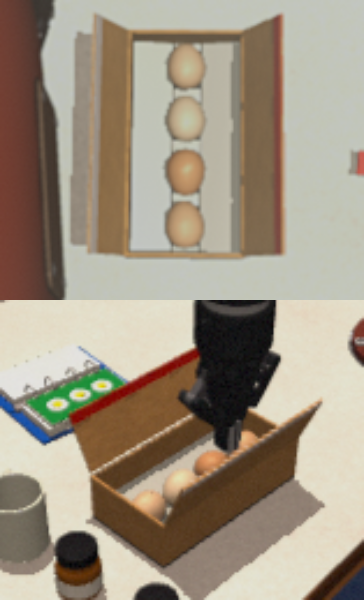

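All four eggs lie in their own pockets, one column at x=185 of the top crop. Both flaps are still open, with the white edge at full-image column 271 (about y=0.08). Inner flap next.

>>> step_arm(commands=[[0,0,0,0,-0.9,0,-1],[0,0,0,0,-0.9,0,-1],[0,0,0,0,-0.9,0,-1],[0,0,0,0,-0.9,0,-1],[0,0,0,0,-0.9,0,-1],[0,0,0,0,-0.93,0,-1],[0,0,0,0,0,1,-1],[0,0,0,0,0,1,-1],[0,0,0,0,0,1,-1],[0,0,0,0,0,1,-1],[0,0,0,0,0,0.6,-1],[0,0,0,0,0,0,-1]])

```text
clock: 66.85
position: [0.5454, 0.1165, 0.1398]
tool_rot: [-2.251, -2.19, 0.002]
wrist_force: [-0.5, 0.1, 0.5]
opening: -0.0
finger_force: 0.0
```

>>> step_arm(commands=[[0,0,0,-0.75,0,0,-1],[0,0,0,-0.75,0,0,-1],[0,0,0,-0.75,0,0,-1],[0,0,0,-0.67,0,0,-1],[0,0,0,0,0,0,-1]])

```text
clock: 67.47
position: [0.5443, 0.057, 0.1404]
tool_rot: [2.253, 2.189, -0.0]
wrist_force: [-0.5, -0.3, 0.9]
opening: -0.0004
finger_force: 0.0
```

>>> step_arm(commands=[[0,0,0,-0.7,0,0.08,-1],[0,0,0,-0.74,0,0.3,-1],[0,0,0,-0.64,0,0.52,-1],[0,0,0,-0.45,0,0.68,-1],[0,0,0,-0.18,0,0.52,-1],[0,0,0,-0.08,0,0.5,-1],[0,0,0,0,0,0.1,-1],[0,0,0,0,0,0,-1]])

```text
clock: 68.47
position: [0.5425, 0.0023, 0.0869]
tool_rot: [2.251, 2.191, -0.001]
wrist_force: [-4.9, -2.5, 13.2]
opening: -0.0005
finger_force: 6.8
```

>>> step_arm(commands=[[0,0,0,0,0,-0.5,-1],[0,0,0,0,0,-1,-1],[0,0,0,0,0,-1,-1],[0,0,0,0,0,-1,-1],[0,0,0,0,0,-1,-1],[0,0,0,0,0,-1,-1],[0,0,0,0,0,-0.5,-1],[0,0,0,1,0,0,-1],[0,0,0,1,0,0,-1],[0,0,0,1,0,0,-1],[0,0,0,1,0,0,-1],[0,0,0,1,0,0,-1]])

```text
clock: 69.97
position: [0.5453, 0.1041, 0.2061]
tool_rot: [-2.251, -2.191, 0.0]
wrist_force: [-0.1, -0.3, -0.1]
opening: -0.0001
finger_force: 0.0
```

Run:
```python
from h import *
P,Q=tool(); print(P)
t=optics.camera("top"); s=optics.camera("scene")
cv2.imwrite("pics/flaps8.png",np.vstack([cv2.resize(t["frame"][160:300,230:400],(364,300)),cv2.resize(s["frame"][130:260,250:407],(364,300))])[:,:,::-1])
for y in(-.105,-.115,-.125): print(y,px(t,[.5457,y,.145]))
print(px(t,[.5457,-.0335,.073]))
print([(u,*(int(x) for x in t["frame"][178,u])) for u in range(354,370)])
```

```text
[0.54534483 0.10410883 0.20612018]
-0.105 [354.25371812 220.26246516]
-0.115 [358.79507457 220.18388631]
-0.125 [363.33801982 220.10527997]
[322.11599825 225.13347956]
[(354, 118, 98, 75), (355, 115, 96, 72), (356, 110, 93, 71), (357, 108, 85, 69), (358, 114, 71, 63), (359, 114, 68, 62), (360, 136, 82, 65), (361, 167, 125, 94), (362, 180, 170, 149), (363, 185, 191, 181), (364, 184, 188, 178), (365, 184, 188, 177), (366, 184, 188, 176), (367, 184, 187, 174), (368, 185, 188, 176), (369, 184, 187, 178)]
```

View pics/flaps8.png

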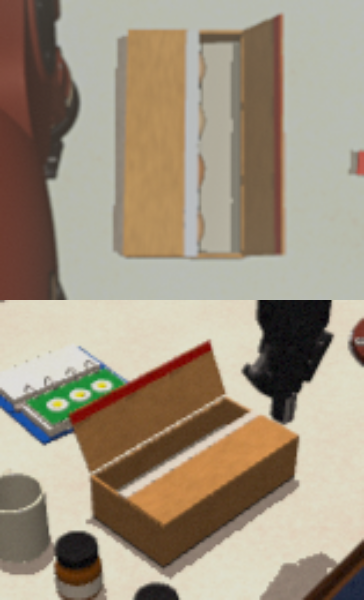

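The inner flap lies flat, its white edge at top-crop column 195 as predicted. The red edge is at about y=-0.119. Now over to its far side to close it.

>>> step_arm(commands=[[0,0,0,-1,0,0,-1],[0,0,0,-1,0,0,-1],[0,0,0,-1,0,0,-1],[0,0,0,-1,0,0,-1],[0,0,0,-1,0,0,-1],[0,0,0,-1,0,0,-1],[0,0,0,-1,0,0,-1],[0,0,0,-1,0,0,-1],[0,0,0,-1,0,0,-1],[0,0,0,-1,0,0,-1],[0,0,0,-1,0,0,-1],[0,0,0,-1,0,0,-1]])

```text
clock: 71.58
position: [0.5388, -0.1388, 0.2063]
tool_rot: [2.252, 2.191, -0.0]
wrist_force: [0.2, -0.7, 1.2]
opening: 0.0004
finger_force: 0.0
```

>>> step_arm(commands=[[0,0,0,-0.6,0.2,0,-1],[0,0,0,0,0,0.9,-1],[0,0,0,0,0,0.9,-1],[0,0,0,0,0,0.8,-1],[0,0,0,0,0,0.5,-1],[0,0,0,0,0,0,-1]])

```text
clock: 72.32
position: [0.5422, -0.1494, 0.1437]
tool_rot: [-2.251, -2.19, 0.001]
wrist_force: [0.2, 0.3, -0.2]
opening: -0.0
finger_force: 0.0
```

>>> step_arm(commands=[[0,0,0,0.65,0,0,-1],[0,0,0,0.65,0,0,-1],[0,0,0,0.65,0,0,-1],[0,0,0,0.55,0,0,-1],[0,0,0,0,0,0,-1]])

```text
clock: 72.95
position: [0.5439, -0.0985, 0.1444]
tool_rot: [-2.25, -2.192, -0.0]
wrist_force: [-0.4, -0.5, -0.3]
opening: 0.0003
finger_force: 0.0
```

>>> step_arm(commands=[[0,0,0,0.74,0,0.08,-1],[0,0,0,0.76,0,0.3,-1],[0,0,0,0.64,0,0.52,-1],[0,0,0,0.45,0,0.68,-1],[0,0,0,0.18,0,0.52,-1],[0,0,0,0.08,0,0.45,-1],[0,0,0,0,0,0.1,-1],[0,0,0,0,0,0,-1]])

```text
clock: 73.95
position: [0.5455, -0.0429, 0.0913]
tool_rot: [2.252, 2.19, -0.0]
wrist_force: [1.0, -0.3, 0.7]
opening: 0.0003
finger_force: 0.0
```

>>> step_arm(commands=[[0,0,0,0,0,0.1,-1],[0,0,0,0,0,0.1,-1],[0,0,0,0,0,0,-1]])

```text
clock: 74.32
position: [0.5461, -0.043, 0.0901]
tool_rot: [2.25, 2.189, 0.002]
wrist_force: [-9.4, 1.7, 31.2]
opening: -0.0
finger_force: 15.5
```

Firmly seated. Back off and look.

>>> step_arm(commands=[[0,0,0,0,0,-0.5,-1],[0,0,0,0,0,-1,-1],[0,0,0,0,0,-1,-1],[0,0,0,0,0,-1,-1],[0,0,0,0,0,-1,-1],[0,0,0,0,0,-1,-1],[0,0,0,0.5,-1,0,-1],[0,0,0,0.5,-1,0,-1],[0,0,0,0.5,-1,0,-1],[0,0,0,0.5,-1,0,-1],[0,0,0,0.5,-1,0,-1],[0,0,0,0.5,-1,0,-1]])

```text
clock: 75.82
position: [0.4267, 0.0208, 0.1976]
tool_rot: [2.252, 2.19, 0.001]
wrist_force: [-1.0, 0.5, -0.3]
opening: 0.0001
finger_force: 0.0
```

Run:
```python
from h import *
print(tool()[0])
t=optics.camera("top"); s=optics.camera("scene")
cv2.imwrite("pics/end9.png",np.hstack([cv2.resize(t["frame"][100:310,110:510],(400,210)),s["frame"][100:310,200:600]])[:,:,::-1])
```

```text
[0.42674809 0.02078786 0.19756293]
```

View pics/end9.png

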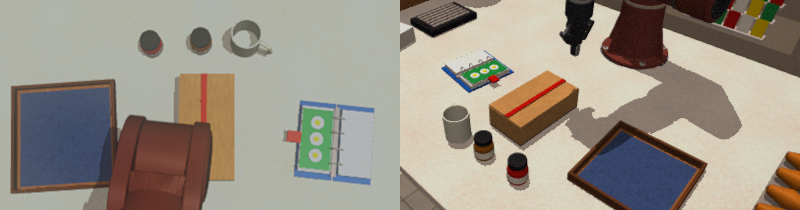

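The carton is closed flat with the red edge on top (left crop (204,95), right crop (535,98)). The card is green side up at (317,137), the tray is empty, and the jars and mug haven't moved.

```bash
python3 -c "
from bench import sign_off
print(sign_off())"
```

```text
the job is handed in; nothing more can be done
None
```

The job is handed in at about 76 s: the card lies green egg face up, all four eggs are in their own pockets, the carton was closed white-edged flap first and then red, and the jars and mug were not moved.

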